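# Reset the bonder's fault counter through its shuttered well

### The arm

A 6-joint arm with a two-finger parallel gripper is mounted at the origin on the work surface. World frame = base frame: x ahead of the robot, y to its left, z up, the work surface at z = 0. Lengths are in mm, angles in rad, forces in N, time in s.
With the tool pointing down it reaches from about 275 to 1000 mm from the base axis. Payload 8.4 kg.
Tool frame: the origin (TCP) lies on the centre line of the jaws, within the pads' length; the fingertips stand r.tip_reach ahead of it and the grasp point (between the pads) lies 11 mm behind it (r.tip_reach is the distance from the TCP to the fingertips, in mm); z points along the fingers, y is the line along which they close (so a half turn about z gives the same grasp; the last joint's range is limited). The gripper opens to 85 mm and grips with 20 to 120 N. Pads are 22 mm wide; open, the fingers measure 114 mm over their backs; the gripper's body (76 mm by 85 mm) begins 54 mm behind the grasp point. The pads swing forward as they close: fully open they stand 13 mm farther back than shut.
Start: joints at [-1.211, 0.353, 1.633, -0, 1.155, -0.002], TCP at [221.223, -584.541, 239.281] pointing down, gripper open.
Joint ranges: [-2.63, 2.63], [-0.92, 2.1], [0.06, 2.66], [-1.3, 4.44], [0, 2.69], [-3.02, 3.02]. Speed limits (rad/s): [2.22, 2.22, 2.79, 3.14, 3.14, 3.14].

### API

Orientations are given as [roll, pitch, yaw] about the fixed x, y, z axes, in that order (R = Rz(yaw) Ry(pitch) Rx(roll)).
In Python, from rig import r gives the robot as it stands.
- The arm moves only by the tool carry_out, never from a script. Its argument "targets" is a list of rows, each an object with "dp": the shift along the tool's x, y, z in mm, a list of three; "yaw": the turn about the tool's z in degrees. A call has 1 to 12 rows; each row is the pose to reach, as a shift and turn from the pose commanded when the call began, along the tool's axes at that moment; what a row does not reach only later rows make up. A row lasts 1/8 s, in which the tool goes at most 62.5 mm and 10.7 degrees, less where a joint would pass 70% of its speed; a pose out of reach is approached as far as the arm can. A call with a gripper value outside its range is refused whole. "fingers" is the opening, from -1 (shut) to 1 (fully open), so that 0 is half open, set as the call begins (left out, the last holds). The fingers move at their own pace and stop on an object; "grip_force" is the grip in N (left out, the last holds). Time passes only in rows, so rows that repeat a pose let the fingers close. It gives the time, the measured TCP pose, the force, the opening and the grip force at its end, in the units of the state.
- r.sense(): the state, without advancing time (a new reading comes with each control period).
- r.grab_frame(name): name is "scene" or "top"; returns the picture (480x640x3 uint8, red, green, blue); there is no depth.
- r.get_calibration(name): a dict with "fx", "fy", "cx", "cy" (pixels), "dist_coeffs" ([k1, k2, p1, p2, k3] as OpenCV has them; the pictures are not rectified), "rvec" (rotation vector, rad) and "tvec" (3), from world to camera coordinates, as OpenCV has them. Camera axes: x right, y down, z forward; pixel columns grow to the right and rows downward; lengths in mm; the calibration is good to about 2 mm. A picture is of the moment at which its call begins. get_calibration takes no time and is no camera call.
- r.sign_off(): hands the job in; it is judged then, once.
The state is a dict: "clock": time; "qpos": joint angles; "qvel": joint speeds; "joint_efforts": joint torques, N m; "eef_pos": TCP position; "tcp_rot": TCP orientation; "contact_force": force on the tool from outside, world axes, zero at the start; "wrist_torque": the same for the moment, N m; "opening": opening from 0.0 (shut) to 1.0 (fully open); "grasp_force": force on a finger pad.
Only numpy, scipy, OpenCV 4.12 (cv2) and the standard library are available. Lean on these libraries where they do the work, as an engineer would, in place of code of your own. Each camera call takes 0.05 s, during which the arm holds its last target. There are 200 camera calls.

### The job

Clear the fault counter on the white desk unit: with a fingertip push its sliding shutter fully open, reach into the well and press the sunken reset key right down, keeping it down for a good second, then push the shutter fully shut again. Only touch and push: do not lift the unit or shove it out of its place, do not press the raised start button on the other box, leave everything else on the bench where it is, and finish with the hand clear.

Things in the scene. Friction and masses are not known exactly. Their poses are not given: they have to be found in the camera images.
- unit: White desk unit (fault counter), loose on the bench, about 1.6 kg, 130 (its x) x 160 (its y) x 50 mm high. Origin: centre of its underside; z up. A dark display strip lies on the +x half of its top; the well, the shutter and its two guide rails (62 mm apart centre to centre, 4 mm wide, 6 mm high, running along y) on the -x half. The plain top in line with the guides beyond the shutter, to the +y end, is free.
- well (a point): Centre of the well's mouth in the unit's top face, 50 mm above the bench, at (-18, -45) mm in the unit's frame; axes as the unit's. The well is rectangular, 48 mm (x) by 44 mm (y), and 24 mm deep. The shut shutter covers it completely.
- key_top (a point): Centre of the top face of the sunken reset key, a grey round key 22 mm across standing in the middle of the well; at rest its top is 15 mm below the well's mouth.
- key (a joint): Travel of the reset key: 0 m up, 0.006 m fully down. Sprung: starts to move at about 1.5 N, fully down at about 5 N, springs back up.
- tab_top (a point): Centre of the top of the shutter's tab. The shutter is a plain dark steel plate 56 x 56 x 4 mm lying on the unit's top over the well; the tab is a fin standing on it, 34 mm wide (x), 8 mm thick (y), 16 mm tall, its top 20 mm above the unit's top (70 mm above the bench), 18 mm to the +y side of the plate's centre. Axes as the unit's. Push its -y face to open (fingertip over the plate), its +y face to shut.
- shutter (a joint): Opening of the shutter along the unit's +y: 0 m fully shut, 0.054 m fully open (well wholly uncovered); stops at both ends. It stays where it is left; about 2 N moves it.
- start_box: Grey square box, 90 x 90 x 45 mm, loose, about 1 kg, with a raised mushroom-shaped button, 44 mm across, whose top is 71 mm above the bench. To be left alone. Origin: centre of underside.
- start (a joint): Travel of the raised start button on the grey box: 0 m up, 0.006 m pressed. Must not be pressed.
- tweezers: Bystander to leave alone: steel tweezers lying flat, about 120 x 10 x 8 (mm). Origin: underside centre.
- reel: Bystander to leave alone: clear tape reel lying flat, 76 across, 24 high (mm). Origin: underside centre.
- flux: Bystander to leave alone: small bottle, 40 across, 75 high (mm). Origin: underside centre.
- pot: Bystander to leave alone: small jar, 48 across, 45 high (mm). Origin: underside centre.
- weight: Bystander to leave alone: upright brass weight, 30 across, 35 high, standing between the two control boxes (mm). Origin: underside centre.
- tray: Bystander to leave alone: black divided parts tray, 120 x 160 x 25 (mm). Origin: underside centre.
- driver: Bystander to leave alone: screwdriver lying flat, 160 long (mm). Origin: underside centre.

How it is judged (in metres and radians):
On the way, in this order (a step that is already met when the one before it is completed fails the run):
1. the shutter is pushed open (at least 49 of 54 mm) (value of joint shutter above 0.049 m), for 0.1 s.
2. the reset key is pressed down (at least 4.5 of 6 mm) and kept there 0.8 s, the shutter being open (value of joint key above 0.0045 m and value of joint shutter above 0.045 m), for 0.8 s.
3. the shutter is pushed shut again (within 5 mm) (value of joint shutter below 0.005 m), for 0.2 s.
At the end, for the whole second after the job is handed in: The shutter is shut within 5 mm, the reset key is up again, the unit stands flat and still within 30 mm of where it was, and the start button is up (value of joint shutter below 0.005 m and value of joint each of key, start below 0.0015 m and distance of unit from where it was at the start of the episode below 0.03 m and angle between unit's own z axis and vertical below 0.05 rad and linear speed of unit below 0.02 m/s); the robot touches nothing.
It fails at once if the unit is lifted or tipped (10 mm, 0.15 rad) (height (world z) of unit above 0.01 m or angle between unit's own z axis and vertical above 0.15 rad).
It fails at once if the unit is shoved more than 40 mm (distance of unit from where it was at the start of the episode above 0.04 m).
It fails at once if the start button is pressed (value of joint start above 0.003 m).
It fails at once if a bystander or the start box is moved more than 25 mm (distance of any of start_box, tweezers, reel, flux, pot, weight, tray, driver from where it was at the start of the episode above 0.025 m).
It also fails if it takes over 54 s, if anything falls off the work surface, if the arm or the gripper's body presses on something with over 40 N, if the wrist force passes 120 N, or if a joint passes its speed limit or range.

## Working session

There is one attempt and no reset: what is moved stays moved. The work goes in short steps, Python scripts to look and compute and a tool call to move; the robot and the scene stay as the last step left them, time stands still between calls to the robot, and variables do not carry over. Pictures are saved under pics/ and viewed, at most 10 in all, crops included, and the job is handed in when it is done.

Besides the shell and the picture viewer there is one more tool, called in YAML: its name, and indented under it one key for each argument. carry_out: Moves the arm, as the interface text tells. Its arguments: {"type":"object","properties":{"targets":{"type":"array","items":{"type":"object","properties":{"dp":{"type":"array","items":{"type":"number"}},"yaw":{"type":"number"}}}},"fingers":{"type":"number"},"grip_force":{"type":"number"}},"required":["targets"]}

```bash
mkdir -p pics
python3 - <<'E'
from rig import r
import cv2
s=r.sense();print(s,r.tip_reach)
for n in("scene","top"):
    cv2.imwrite(f"pics/{n}0.png",r.grab_frame(n)[:,:,::-1]);print(r.get_calibration(n))
E
```

```text
{'clock': 0.0, 'qpos': array([-1.21141855e+00,  3.53621027e-01,  1.63413240e+00,  1.95613053e-05,
        1.15517799e+00, -2.40419732e-03]), 'qvel': array([-8.74281224e-04, -5.07656135e-04,  4.37429592e-05,  6.87739854e-04,
        1.87428322e-03,  8.12481237e-04]), 'joint_efforts': array([-1.13382572e-03, -6.05248690e+01, -3.42065763e+01, -1.96760498e-04,
        9.27662681e-03,  7.46034999e-06]), 'eef_pos': array([ 221.05645437, -584.11496673,  238.57934543]), 'tcp_rot': array([-3.14025394e+00, -2.11039921e-05,  3.61774045e-01]), 'contact_force': array([-0.28854315, -0.01124015,  0.62215584]), 'wrist_torque': array([-0.02764407,  0.01267111,  0.0519965 ]), 'grasp_force': 0.0, 'opening': 1.0014227001389773} 8.0
{'fx': 603.297534554453, 'fy': 603.297534554453, 'cx': 334.6155353998857, 'cy': 238.47828893853008, 'dist_coeffs': array([0.06416454, 0.        , 0.        , 0.        , 0.        ]), 'rvec': array([ 2.13050743,  1.21700106, -0.45997976]), 'tvec': array([-297.84527863, -317.0895786 , 1676.50650741])}
{'fx': 443.3052281119569, 'fy': 443.3052281119569, 'cx': 319.57499968383496, 'cy': 232.23266785474965, 'dist_coeffs': array([-0.03846152,  0.        ,  0.        ,  0.        ,  0.        ]), 'rvec': array([ 2.15138839, -2.21513939,  0.08802865]), 'tvec': array([-13.12865649, 610.22083206, 973.78662632])}
```

View pics/top0.png

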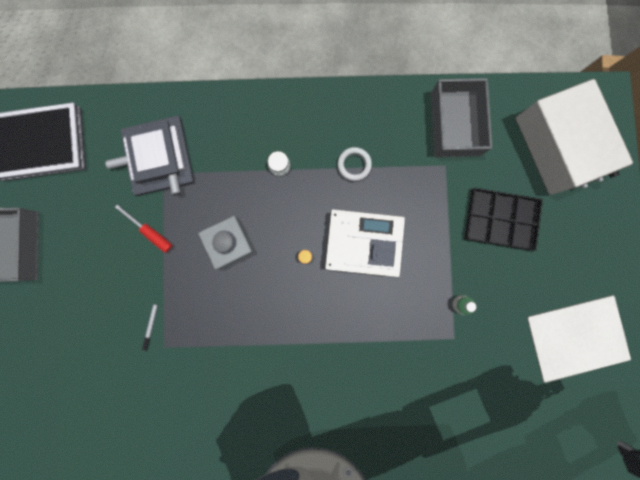

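View pics/scene0.png

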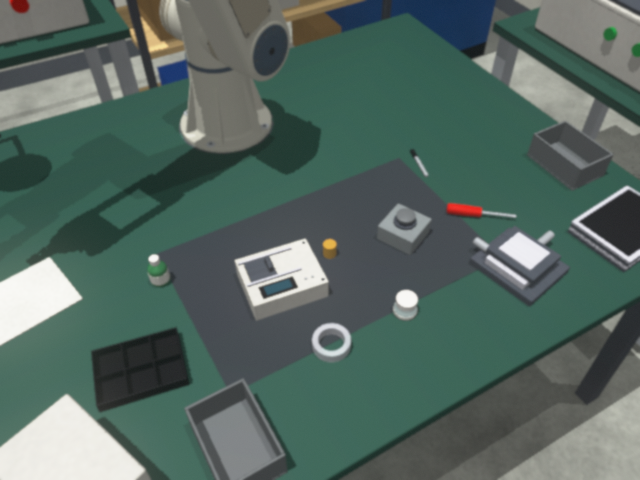

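The top view has the unit at px (326–405, 210–275), with the display at the top, the dark shutter at (382,252) and plain top to its left. So unit +x is about world +x and unit +y about world +y. The start box is at (225,242) and the weight at (305,257). The scene view agrees, with the tab visible at about (262,265).

```bash
cat > h.py <<'E'
import numpy as np,cv2
from rig import r
def ray(n,px,z):
    c=r.get_calibration(n);K=np.array([[c['fx'],0,c['cx']],[0,c['fy'],c['cy']],[0,0,1]])
    R=cv2.Rodrigues(c['rvec'])[0];C=-R.T@c['tvec']
    u=cv2.undistortPoints(np.array(px,float).reshape(-1,1,2),K,c['dist_coeffs'])[:,0]
    d=np.c_[u,np.ones(len(u))]@R
    return C+d*((z-C[2])/d[:,2])[:,None]
def proj(n,P):
    c=r.get_calibration(n);K=np.array([[c['fx'],0,c['cx']],[0,c['fy'],c['cy']],[0,0,1]])
    return cv2.projectPoints(np.array(P,float).reshape(-1,1,3),c['rvec'],c['tvec'],K,c['dist_coeffs'])[0][:,0]
E
python3 - <<'E'
from h import *
for n,(x0,y0,x1,y1) in {"top":(315,200,415,285),"scene":(225,230,340,325)}.items():
    im=cv2.imread(f"pics/{n}0.png");c=im[y0:y1,x0:x1]
    t=175 if n=="scene" else 150
    m=(c.min(2)>t).astype(np.uint8)
    k=max(cv2.findContours(m,0,cv2.CHAIN_APPROX_NONE)[0],key=cv2.contourArea)
    pts=k[:,0]+[x0,y0]
    P=ray(n,pts,50)[:,:2]
    rc=cv2.minAreaRect(P.astype(np.float32));print(n,rc,cv2.boxPoints(rc).round(1).tolist())
    ap=cv2.approxPolyDP(cv2.convexHull(k),4,True)[:,0]+[x0,y0];print(ap.tolist(),ray(n,ap,50).round(1).tolist())
    dk=((c.max(2)<110)*1).astype(np.uint8); cv2.imwrite(f"pics/c_{n}.png",cv2.resize(c,None,fx=5,fy=5,interpolation=2))
a=cv2.imread("pics/c_top.png");b=cv2.imread("pics/c_scene.png")
a=cv2.resize(a,(400,340));b=cv2.resize(b,(400,330));cv2.imwrite("pics/ab.png",np.hstack([a[:330],b]))
E
```

```text
top ((581.9180297851562, -129.8446807861328), (163.64830017089844, 134.19708251953125), 82.34829711914062) [[504.5, -202.0], [637.5, -219.89999389648438], [659.2999877929688, -57.70000076293945], [526.2999877929688, -39.79999923706055]]
[[331, 210], [404, 217], [399, 276], [327, 269]] [[655.8, -57.4, 50.0], [635.7, -217.5, 50.0], [506.9, -200.9, 50.0], [526.8, -44.6, 50.0]]
scene ((579.0460815429688, -130.12319946289062), (160.86163330078125, 130.8751983642578), 82.4268798828125) [[503.6000061035156, -201.1999969482422], [633.2999877929688, -218.5], [654.5, -59.0], [524.7999877929688, -41.79999923706055]]
[[305, 239], [327, 281], [253, 305], [235, 260]] [[526.9, -43.0, 50.0], [652.3, -60.4, 50.0], [630.5, -217.7, 50.0], [505.2, -199.8, 50.0]]
```

View pics/ab.png

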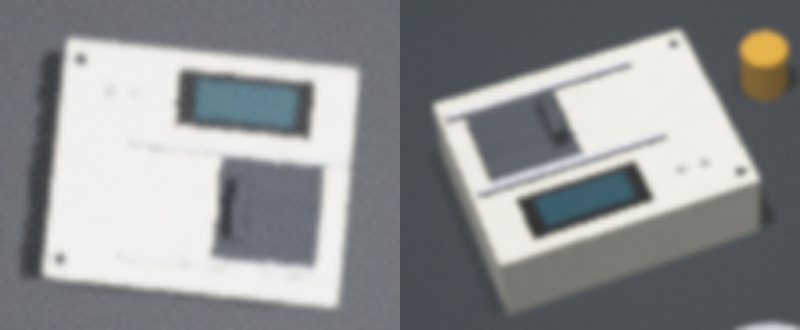

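carry_out:
  targets:
    - {"dp": [45.7, -26.2, 9], "yaw": -6.2}
    - {"dp": [91.4, -52.3, 18], "yaw": -12.3}
    - {"dp": [137, -78.5, 27], "yaw": -18.5}
    - {"dp": [183, -105, 36], "yaw": -24.7}
    - {"dp": [228, -131, 45], "yaw": -30.9}
    - {"dp": [274, -157, 54], "yaw": -37}
    - {"dp": [320, -183, 62], "yaw": -43.2}
    - {"dp": [366, -209, 71], "yaw": -49.4}
    - {"dp": [411, -236, 80], "yaw": -55.5}
    - {"dp": [457, -262, 89], "yaw": -61.7}
    - {"dp": [457, -262, 89], "yaw": -61.7}
    - {"dp": [457, -262, 89], "yaw": -61.7}
  fingers: -1

```text
clock: 1.6
eef_pos: [555.4, -177.7, 149.9]
tcp_rot: [-3.14, 0.0, 1.439]
contact_force: [-0.8, 0.1, 0.1]
opening: -0.001
grasp_force: 0.0
```

Run:
```python
from h import *
s=r.sense();print(s['clock'],s['eef_pos'],s['tcp_rot'],s['opening'],s['contact_force'])
W=np.array([556.7,-172.2]);ux=np.array([.991,-.133]);uy=np.array([.133,.991])
print(proj("top",[*W,54]), proj("scene",[*(W+18*uy),70]),proj("scene",[*W,54]))
# measured shutter centroid from the first pictures
for n,(x0,y0,x1,y1) in {"top":(360,238,400,272),"scene":(236,248,285,285)}.items():
    c=cv2.imread(f"pics/{n}0.png")[y0:y1,x0:x1]
    m=(c.max(2)<135).astype(np.uint8);k=max(cv2.findContours(m,0,1)[0],key=cv2.contourArea)
    k=k[:,0]+[x0,y0];q=cv2.minAreaRect(ray(n,k,54)[:,:2].astype(np.float32));print(n,q)
cv2.imwrite("pics/s1.png",cv2.resize(r.grab_frame("scene")[190:340,190:390,::-1],None,fx=4,fy=4,interpolation=2))
```

```text
1.6 [ 555.44217804 -177.66300599  149.90435496] [-3.14048925e+00  8.95425487e-05  1.43876195e+00] -0.0010803712316613204 [-0.82949502  0.07753956  0.06043519]
[[385.2089457 253.4878567]] [[265.02953436 262.42956698]] [[257.35048707 269.9526045 ]]
top ((559.8077392578125, -164.32078552246094), (53.038665771484375, 50.66290283203125), 83.0772933959961)
scene ((554.441650390625, -165.78152465820312), (54.954158782958984, 51.48832321166992), 82.55518341064453)
```

View pics/s1.png

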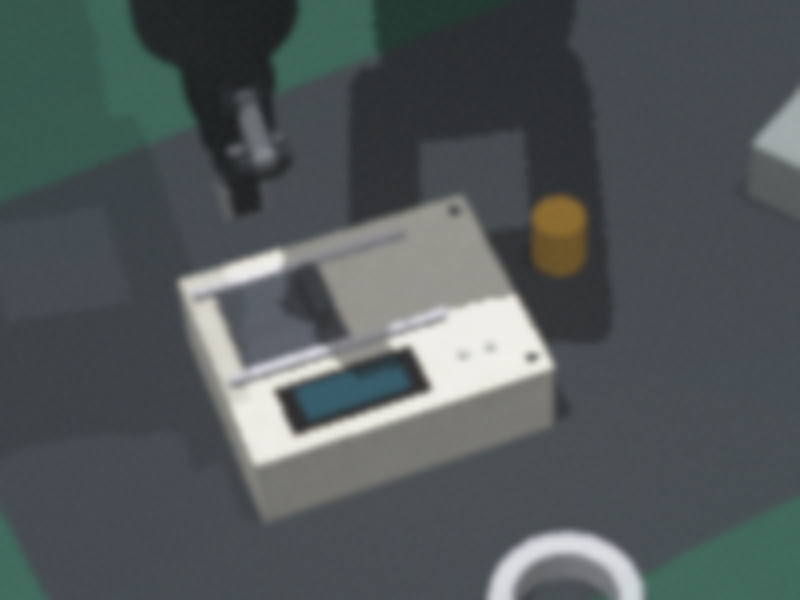

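The shutter plate's centre measures about (557, -165), 7 mm to +y of the well's centre. The tip, about (555, -178), is free above the plate on the tab's -y side. Next I go down to a tip height of about 59.

carry_out:
  targets:
    - {"dp": [0, 0, 30], "yaw": 0}
    - {"dp": [0, 0, 55], "yaw": 0}
    - {"dp": [0, 0, 70], "yaw": 0}
    - {"dp": [0, 0, 78], "yaw": 0}
    - {"dp": [0, 0, 83], "yaw": 0}
    - {"dp": [0, 0, 83], "yaw": 0}
    - {"dp": [0, 0, 83], "yaw": 0}

```text
clock: 2.52
eef_pos: [556.3, -177.8, 67.8]
tcp_rot: [3.141, 0.0, 1.439]
contact_force: [0.7, -0.5, -0.1]
opening: 0.0
grasp_force: 0.0
```

carry_out:
  targets:
    - {"dp": [4, 0, 0], "yaw": 0}
    - {"dp": [8, 0, 0], "yaw": 0}
    - {"dp": [12, 0, 0], "yaw": 0}
    - {"dp": [16, 0, 0], "yaw": 0}
    - {"dp": [20, 0, 0], "yaw": 0}
    - {"dp": [24, 0, 0], "yaw": 0}
    - {"dp": [28, 0, 0], "yaw": 0}
    - {"dp": [32, 0, 0], "yaw": 0}
    - {"dp": [36, 0, 0], "yaw": 0}
    - {"dp": [40, 0, 0], "yaw": 0}

```text
clock: 3.78
eef_pos: [561.2, -137.8, 67.3]
tcp_rot: [3.142, 0.0, 1.439]
contact_force: [0.4, -2.0, 1.0]
opening: 0.001
grasp_force: 1.0
```

Run:
```python
from h import *
cv2.imwrite("pics/s2.png",cv2.resize(r.grab_frame("scene")[210:330,210:370,::-1],None,fx=5,fy=5,interpolation=2))
```

```text
(no output)
```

View pics/s2.png

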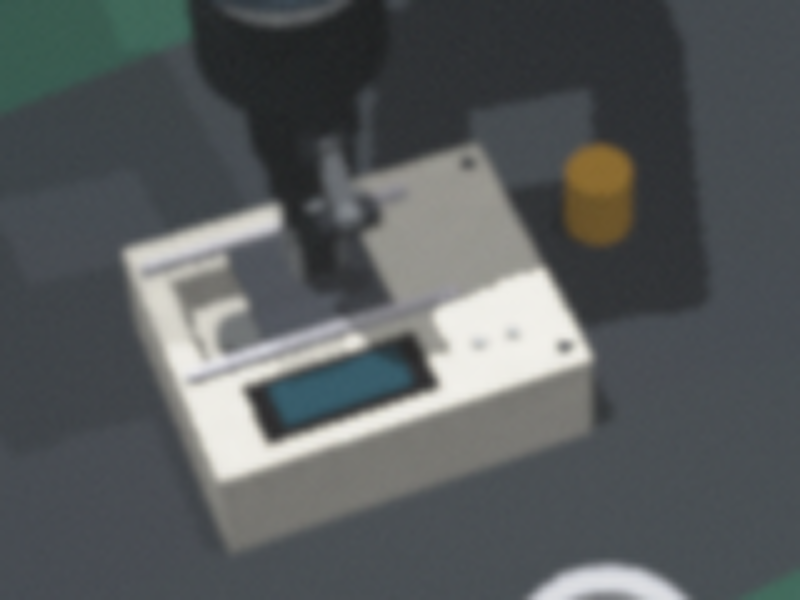

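The well is half uncovered, with the key showing at (235,330) in the crop, and the push force is about 2 N. I keep pushing, gently towards the end.

carry_out:
  targets:
    - {"dp": [4, 0, 0], "yaw": 0}
    - {"dp": [8, 0, 0], "yaw": 0}
    - {"dp": [12, 0, 0], "yaw": 0}
    - {"dp": [16, 0, 0], "yaw": 0}
    - {"dp": [19, 0, 0], "yaw": 0}
    - {"dp": [21, 0, 0], "yaw": 0}
    - {"dp": [22, 0, 0], "yaw": 0}

```text
clock: 4.7
eef_pos: [564.1, -116.2, 67.3]
tcp_rot: [3.142, 0.0, 1.439]
contact_force: [-0.0, -2.0, -0.3]
opening: -0.001
grasp_force: 1.0
```

carry_out:
  targets:
    - {"dp": [1, 0, 0], "yaw": 0}
    - {"dp": [2, 0, 0], "yaw": 0}
    - {"dp": [2, 0, 0], "yaw": 0}

```text
clock: 5.08
eef_pos: [564.3, -115.0, 67.3]
tcp_rot: [3.141, 0.001, 1.439]
contact_force: [-0.3, -6.5, 0.2]
opening: 0.002
grasp_force: 3.1
```

carry_out:
  targets:
    - {"dp": [1, 0, 0], "yaw": 0}
    - {"dp": [2, 0, 0], "yaw": 0}
    - {"dp": [2, 0, 0], "yaw": 0}

```text
clock: 5.45
eef_pos: [564.5, -113.2, 67.3]
tcp_rot: [3.142, 0.001, 1.439]
contact_force: [0.4, -7.5, 0.0]
opening: -0.0
grasp_force: 3.5
```

Run:
```python
from h import *
cv2.imwrite("pics/s3.png",cv2.resize(r.grab_frame("scene")[210:330,210:370,::-1],None,fx=5,fy=5,interpolation=2))
```

```text
(no output)
```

View pics/s3.png

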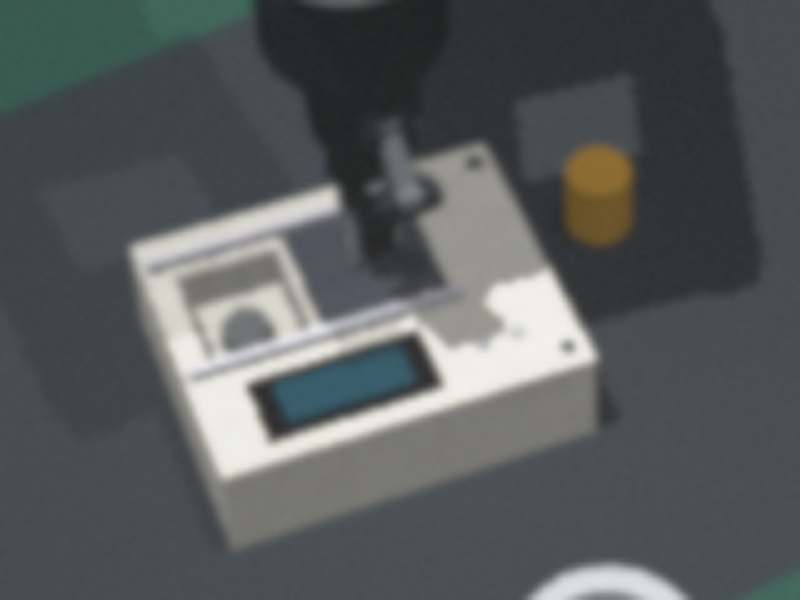

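The shutter is against its stop and the well is wholly open, with the key at crop (247,328). The force rose to 7 N and the unit slid about 2 mm. I back off, lift, and locate the key and the well mouth from both views.

carry_out:
  targets:
    - {"dp": [-5, 0, 0], "yaw": 0}
    - {"dp": [-5, 0, -25], "yaw": 0}
    - {"dp": [-5, 0, -60], "yaw": 0}
    - {"dp": [20, 0, -80], "yaw": 0}
    - {"dp": [60, 0, -80], "yaw": 0}
    - {"dp": [100, 0, -80], "yaw": 0}
    - {"dp": [100, 0, -80], "yaw": 0}

```text
clock: 6.38
eef_pos: [577.8, -10.9, 147.3]
tcp_rot: [-3.141, -0.001, 1.441]
contact_force: [-0.6, -0.6, -0.1]
opening: -0.0
grasp_force: 0.0
```

Run:
```python
from h import *
a=r.grab_frame("scene")[:,:,::-1];b=r.grab_frame("top")[:,:,::-1]
cv2.imwrite("pics/s4r.png",a);cv2.imwrite("pics/t4r.png",b)
A=cv2.resize(a[240:310,225:305],(400,350),interpolation=2);B=cv2.resize(b[220:290,330:410],(400,350),interpolation=2)
cv2.imwrite("pics/s4.png",np.hstack([A,B]))
x=r.sense();print(x['clock'],x['eef_pos'])
```

```text
6.475 [577.46915984 -12.99558739 147.12101039]
```

View pics/s4.png

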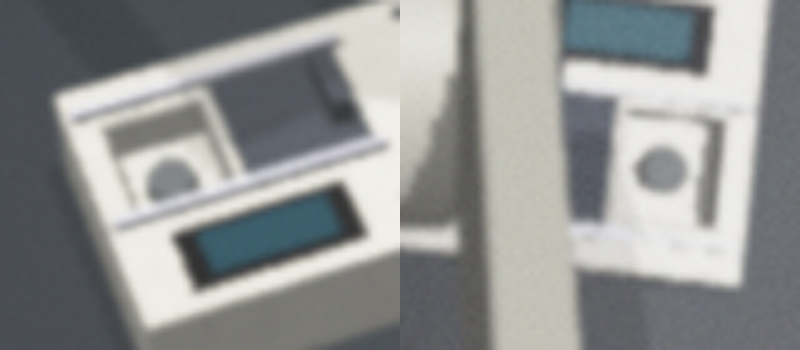

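The key shows at scene px (259.6,276) and top px (382.4,253.8). The shutter is fully open with the tab at scene px (292,257).

Run:
```python
from h import *
t=cv2.imread("pics/t4r.png");c=t[244:264,374:392];m=(c.max(2)<150).astype(np.uint8)
n,l,st,ce=cv2.connectedComponentsWithStats(m);print(st.tolist(),(ce+[374,244]).round(1).tolist())
print("key",ray("top",[382.4,253.8],35),ray("scene",[259.6,276],35))
# unit corners right side, from top & scene
for nm,f,(x0,y0,x1,y1),th in(("scene","s4r",(225,230,340,325),175),):
    c=cv2.imread(f"pics/{f}.png")[y0:y1,x0:x1];m=(c.min(2)>th).astype(np.uint8)
    k=max(cv2.findContours(m,0,1)[0],key=cv2.contourArea)[:,0]+[x0,y0]
    print(cv2.minAreaRect(ray(nm,k,50)[:,:2].astype(np.float32)))
c=cv2.imread("pics/s4r.png")[248:266,284:300];print("tab",ray("scene",[[290.5,251],[294.5,259.5]],70))
```

```text
[[0, 0, 18, 20, 293], [17, 0, 1, 1, 1], [4, 7, 8, 6, 44], [16, 6, 2, 14, 22]] [[382.0, 253.2], [391.0, 244.0], [381.3, 253.6], [390.6, 257.6]]
key [[ 556.67008129 -168.80073377   35.        ]] [[ 558.98890584 -169.84663784   35.        ]]
((579.19970703125, -127.93760681152344), (160.82957458496094, 130.43272399902344), 81.66472625732422)
tab [[557.79447956 -94.23141672  70.        ]
 [582.75716678 -98.07222079  70.        ]]
```

carry_out:
  targets:
    - {"dp": [-50, 0, 0], "yaw": 0}
    - {"dp": [-100, 0, 0], "yaw": 0}
    - {"dp": [-140, 0, 0], "yaw": 0}
    - {"dp": [-157, 0, 15], "yaw": 0}
    - {"dp": [-157, 0, 40], "yaw": 0}
    - {"dp": [-157, 0, 65], "yaw": 0}
    - {"dp": [-157, 0, 80], "yaw": 0}
    - {"dp": [-157, 0, 80], "yaw": 0}
    - {"dp": [-157, 0, 80], "yaw": 0}

```text
clock: 7.6
eef_pos: [557.5, -168.8, 67.8]
tcp_rot: [3.141, 0.0, 1.439]
contact_force: [0.3, -0.5, 0.3]
opening: -0.003
grasp_force: 0.0
```

carry_out:
  targets:
    - {"dp": [0, 0, 8], "yaw": 0}
    - {"dp": [0, 0, 15], "yaw": 0}
    - {"dp": [0, 0, 20], "yaw": 0}
    - {"dp": [0, 0, 24], "yaw": 0}
    - {"dp": [0, 0, 27], "yaw": 0}
    - {"dp": [0, 0, 27], "yaw": 0}

```text
clock: 8.35
eef_pos: [557.0, -168.8, 40.3]
tcp_rot: [-3.141, -0.0, 1.439]
contact_force: [-1.7, 0.4, 3.0]
opening: -0.001
grasp_force: 1.5
```

carry_out:
  targets:
    - {"dp": [0, 0, 1.5], "yaw": 0}
    - {"dp": [0, 0, 3], "yaw": 0}
    - {"dp": [0, 0, 4], "yaw": 0}
    - {"dp": [0, 0, 4.5], "yaw": 0}

```text
clock: 8.85
eef_pos: [557.1, -168.8, 36.8]
tcp_rot: [-3.141, -0.0, 1.439]
contact_force: [-7.3, 2.5, 20.3]
opening: 0.001
grasp_force: 10.1
```

20 N at tip height 29 mm means the key is fully down. I hold it.

carry_out:
  targets:
    - {"dp": [0, 0, -0.3], "yaw": 0}
    - {"dp": [0, 0, -0.3], "yaw": 0}
    - {"dp": [0, 0, -0.3], "yaw": 0}
    - {"dp": [0, 0, -0.3], "yaw": 0}
    - {"dp": [0, 0, -0.3], "yaw": 0}
    - {"dp": [0, 0, -0.3], "yaw": 0}
    - {"dp": [0, 0, -0.3], "yaw": 0}
    - {"dp": [0, 0, -0.3], "yaw": 0}
    - {"dp": [0, 0, -0.3], "yaw": 0}
    - {"dp": [0, 0, -0.3], "yaw": 0}
    - {"dp": [0, 0, -0.3], "yaw": 0}
    - {"dp": [0, 0, -0.3], "yaw": 0}

```text
clock: 10.35
eef_pos: [557.1, -168.8, 36.9]
tcp_rot: [3.142, -0.0, 1.439]
contact_force: [-4.5, 1.5, 13.6]
opening: -0.0
grasp_force: 6.9
```

carry_out:
  targets:
    - {"dp": [0, 0, -20], "yaw": 0}
    - {"dp": [0, 0, -45], "yaw": 0}
    - {"dp": [0, 0, -70], "yaw": 0}
    - {"dp": [30, 0, -72], "yaw": 0}
    - {"dp": [70, 0, -72], "yaw": 0}
    - {"dp": [98, 0, -72], "yaw": 0}
    - {"dp": [98, 0, -72], "yaw": 0}
    - {"dp": [98, 0, -55], "yaw": 0}
    - {"dp": [98, 0, -40], "yaw": 0}
    - {"dp": [98, 0, -32], "yaw": 0}
    - {"dp": [98, 0, -32], "yaw": 0}

```text
clock: 11.72
eef_pos: [569.3, -72.1, 66.9]
tcp_rot: [-3.14, 0.0, 1.438]
contact_force: [-0.6, -0.0, 0.2]
opening: 0.0
grasp_force: 0.0
```

Run:
```python
from h import *
cv2.imwrite("pics/s5.png",cv2.resize(r.grab_frame("scene")[210:330,210:370,::-1],None,fx=5,fy=5,interpolation=2))
```

```text
(no output)
```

View pics/s5.png

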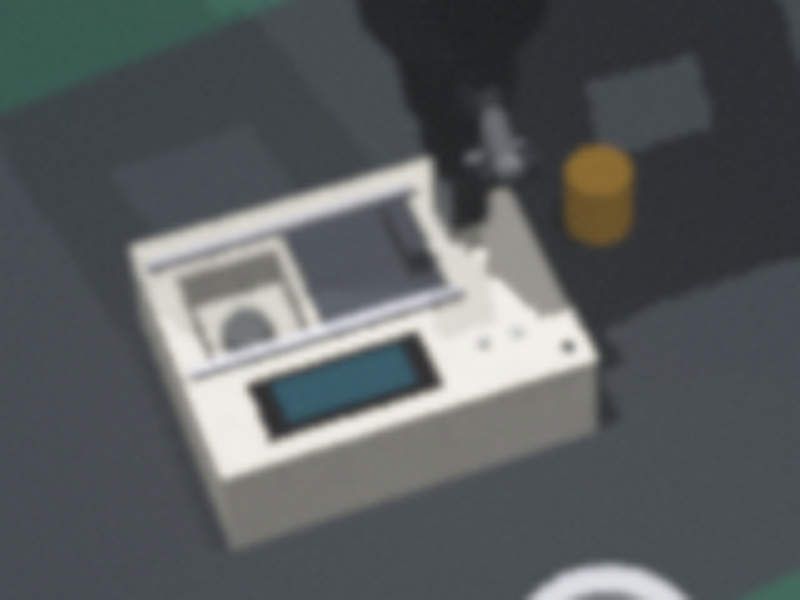

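The tip stands just to the +y side of the tab (crop tip (470,215), tab (405,230)), and the unit hasn't moved. I push the shutter shut.

carry_out:
  targets:
    - {"dp": [-5, 0, 0], "yaw": 0}
    - {"dp": [-10, 0, 0], "yaw": 0}
    - {"dp": [-15, 0, 0], "yaw": 0}
    - {"dp": [-20, 0, 0], "yaw": 0}
    - {"dp": [-25, 0, 0], "yaw": 0}
    - {"dp": [-30, 0, 0], "yaw": 0}
    - {"dp": [-35, 0, 0], "yaw": 0}
    - {"dp": [-40, 0, 0], "yaw": 0}
    - {"dp": [-45, 0, 0], "yaw": 0}
    - {"dp": [-50, 0, 0], "yaw": 0}
    - {"dp": [-55, 0, 0], "yaw": 0}
    - {"dp": [-56, 0, 0], "yaw": 0}

```text
clock: 13.28
eef_pos: [562.4, -127.5, 68.0]
tcp_rot: [-3.141, -0.0, 1.438]
contact_force: [-1.2, 2.9, 1.5]
opening: 0.002
grasp_force: 1.0
```

carry_out:
  targets:
    - {"dp": [-1, 0, 0], "yaw": 0}
    - {"dp": [-2, 0, 0], "yaw": 0}
    - {"dp": [-3, 0, 0], "yaw": 0}
    - {"dp": [-3, 0, 0], "yaw": 0}

```text
clock: 13.78
eef_pos: [562.2, -130.2, 68.0]
tcp_rot: [-3.141, 0.0, 1.439]
contact_force: [-1.2, 1.1, 1.0]
opening: -0.0
grasp_force: 0.7
```

carry_out:
  targets:
    - {"dp": [-1, 0, 0], "yaw": 0}
    - {"dp": [-2, 0, 0], "yaw": 0}
    - {"dp": [-2, 0, 0], "yaw": 0}

```text
clock: 14.15
eef_pos: [561.9, -132.2, 68.0]
tcp_rot: [-3.142, 0.0, 1.439]
contact_force: [-1.3, 1.5, -0.0]
opening: -0.003
grasp_force: 0.7
```

carry_out:
  targets:
    - {"dp": [-1, 0, 0], "yaw": 0}
    - {"dp": [-2, 0, 0], "yaw": 0}
    - {"dp": [-2, 0, 0], "yaw": 0}

```text
clock: 14.52
eef_pos: [561.7, -134.3, 68.1]
tcp_rot: [3.142, 0.0, 1.439]
contact_force: [-0.1, 2.3, -0.1]
opening: -0.0
grasp_force: 0.7
```

carry_out:
  targets:
    - {"dp": [-1, 0, 0], "yaw": 0}
    - {"dp": [-2, 0, 0], "yaw": 0}
    - {"dp": [-2, 0, 0], "yaw": 0}

```text
clock: 14.9
eef_pos: [561.5, -136.2, 68.1]
tcp_rot: [3.142, 0.0, 1.439]
contact_force: [-0.6, 1.9, -0.4]
opening: 0.002
grasp_force: 0.7
```

carry_out:
  targets:
    - {"dp": [-1, 0, 0], "yaw": 0}
    - {"dp": [-2, 0, 0], "yaw": 0}
    - {"dp": [-2, 0, 0], "yaw": 0}

```text
clock: 15.28
eef_pos: [561.3, -137.5, 68.1]
tcp_rot: [3.142, -0.001, 1.438]
contact_force: [0.5, 6.2, 0.1]
opening: -0.0
grasp_force: 3.0
```

Stop reached: 6 N at well +32 mm, where about 33 was expected. One more millimetre, hold, then retreat clear and look.

carry_out:
  targets:
    - {"dp": [-1, 0, 0], "yaw": 0}
    - {"dp": [-1, 0, 0], "yaw": 0}
    - {"dp": [-1, 0, 0], "yaw": 0}
    - {"dp": [6, 0, 0], "yaw": 0}
    - {"dp": [8, 0, -20], "yaw": 0}
    - {"dp": [8, 0, -60], "yaw": 0}
    - {"dp": [8, 0, -110], "yaw": 0}
    - {"dp": [50, 0, -120], "yaw": 0}
    - {"dp": [100, 0, -120], "yaw": 0}
    - {"dp": [100, 0, -120], "yaw": 0}
    - {"dp": [100, 0, -120], "yaw": 0}

```text
clock: 16.65
eef_pos: [574.4, -39.0, 188.1]
tcp_rot: [3.141, 0.001, 1.44]
contact_force: [-0.6, -0.1, 0.3]
opening: 0.0
grasp_force: 0.0
```

Run:
```python
from h import *
a=r.grab_frame("scene")[:,:,::-1];c=a[230:325,225:340]
m=(c.min(2)>175).astype(np.uint8);k=max(cv2.findContours(m,0,1)[0],key=cv2.contourArea)[:,0]+[225,230]
print(cv2.minAreaRect(ray("scene",k,50)[:,:2].astype(np.float32)))
c=a[248:285,236:285];m=(c.max(2)<135).astype(np.uint8);k=max(cv2.findContours(m,0,1)[0],key=cv2.contourArea)[:,0]+[236,248]
print(cv2.minAreaRect(ray("scene",k,54)[:,:2].astype(np.float32)),r.sense()['contact_force'])
cv2.imwrite("pics/s6.png",cv2.resize(a[210:330,210:370],None,fx=5,fy=5,interpolation=2))
```

```text
((579.3403930664062, -128.9397735595703), (160.79042053222656, 130.1038818359375), 82.09848022460938)
((553.0433349609375, -170.56002807617188), (54.45378112792969, 52.66420364379883), 81.93793487548828) [-0.19311885  0.73996569  0.59979622]
```

View pics/s6.png

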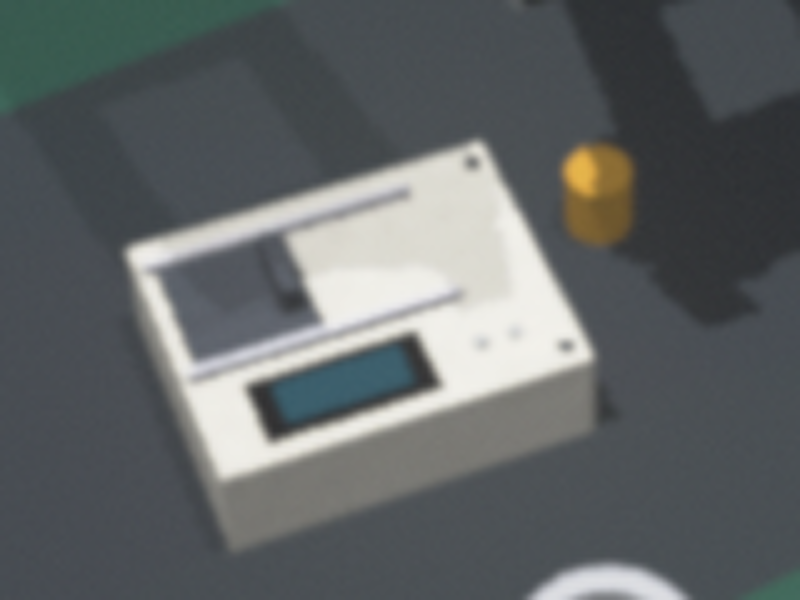

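The shutter is fully shut with its -y edge at the end of the rails (crop (165,270)–(195,360)). The unit is within about 2 mm of its starting place and the hand is clear.

```bash
python3 -c "
from rig import r
print(r.sign_off())"
```

```text
the job is handed in; nothing more can be done
None
```

I opened the shutter to its stop, held the reset key fully down for about 1.5 s and pushed the shutter shut to its stop. The unit moved only about 2 mm, the hand finished clear, and the job is handed in; no verdict was returned.

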